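# Close-pack hex nuts in a tray and shut the keeper fence

### The arm

A 6-joint arm with a two-finger parallel gripper is mounted at the origin on the work surface; the furniture and walls round the work are solid. World frame = base frame: x ahead of the robot, y to its left, z up, the work surface at z = 0. Lengths are in m, angles in rad, forces in N, time in s.
With the tool pointing down it reaches from about 0.25 to 0.8 m from the base axis. Payload 3.9 kg.
Tool frame: the origin (TCP) lies between the finger pads; the fingertips stand 19 mm ahead of it and the grasp point (between the pads) is the TCP (bot.tips_ahead is the distance from the TCP to the fingertips, in m); z points along the fingers, y is the line along which they close (so a half turn about z gives the same grasp; the last joint's range is limited). The gripper opens to 85 mm and grips with 20 to 120 N. Pads are 22 mm wide; open, the fingers measure 114 mm over their backs; the gripper's body (76 mm by 85 mm) begins 54 mm behind the grasp point. The pads swing forward as they close: fully open they stand 13 mm farther back than shut.
Start: joints at [-1.283, 0.26, -0.138, 1.173, 0, 1.571], TCP at [0.149, -0.503, 0.25] pointing down, gripper open.
Joint ranges: [-2.78, 2.78], [-0.83, 1.72], [-1.28, 1.37], [-1.9, 2.12], [-1.57, 1.48], [-3.14, 3.14]. Speed limits (rad/s): [2.57, 2.57, 3.14, 3.14, 3.14, 3.14].

### API

Orientations are given as a unit quaternion [w, x, y, z].
In Python, from station import bot, read_camera, camera_params gives the robot as it stands. The module is installed in compiled form; this text tells all that it offers.
- The arm moves only by the tool servo_tool, never from a script. Its argument "plan" is a list of rows, each an object with "grip": the finger opening in mm, from 0 to 85.4; "travel": the shift along the tool's x, y, z in mm, a list of three; "twist": the turn about the tool's z in degrees. In form: [{"grip": grip, "travel": [x, y, z], "twist": twist}, ...]. A call has 1 to 5 rows; each row is the pose to reach, as a shift and turn from the pose commanded when the call began, along the tool's axes at that moment; what a row does not reach only later rows make up. A row lasts 1/10 s, in which the tool goes at most 50 mm and 8.59 degrees, less where a joint would pass 70% of its speed; a pose out of reach is approached as far as the arm can. A call with a gripper value outside its range is refused whole. The fingers move at their own pace and stop on an object; "grip_force" is the grip in N (left out, the last holds). Time passes only in rows, so rows that repeat a pose let the fingers close. It gives the time, the measured TCP pose, the force, the opening and the grip force at its end, in the units of the state.
- bot.sense(): the state, without advancing time (a new reading comes with each control period).
- read_camera(name): name is "scene" or "side" or "wrist"; returns (picture, depth): 420x560x3 uint8, red, green, blue; 420x560 float32, m along the optical axis (not along the pixel's ray), 0 where there is no reading.
- camera_params(name): a dict with "K" (3x3 intrinsics, pixels), "rvec" (rotation vector, rad) and "tvec" (3), from world to camera coordinates, as OpenCV has them. Camera axes: x right, y down, z forward; pixel columns grow to the right and rows downward; lengths in m; the calibration is good to about 2 mm. A picture is of the moment at which its call begins: read the wrist's pose just before it. camera_params takes no time and is no camera call; for the wrist camera it gives the pose at the moment of the call.
- bot.finish_job(): hands the job in; it is judged then, once.
The state is a dict: "t": time; "joint_pos": joint angles; "qvel": joint speeds; "joint_efforts": joint torques, N m; "ee_pos": TCP position; "tool_rot": TCP orientation; "ft_force": force on the tool from outside, world axes, zero at the start; "wrist_torque": the same for the moment, N m; "finger_gap": finger opening in m; "gripper_force": force on a finger pad.
Only numpy, scipy, OpenCV 4.12 (cv2) and the standard library are available. Lean on these libraries where they do the work, as an engineer would, in place of code of your own. Each camera call takes 0.05 s, during which the arm holds its last target. There are 200 camera calls.

### The job

Take the big hex nut that stands on edge in the wooden rack, lay it down flat on the bare table and let go of it; then add it and the other loose nut to the two already in the metal tray, so that all four lie flat and close-packed in two rows of two, flats touching flats without gaps: one in the notch between the two, the other beside it, also flat against one of the first two. Leave the two nuts in the tray where they are against the zigzag back. When the four are packed, slide the tray's fence up against them, and do not disturb the thread spool or the small jar.

Things in the scene. Friction and masses are not known exactly. Their poses are not given: they have to be found in the camera images.
- nut_edge_c (a point): The nut that starts on edge in the rack: plain steel hex nut, 46 mm across flats, 53 across corners, 24 high, 0.2 kg. Point: its centre; z: bore axis; x: through the middle of a flat (a flat every 60 degrees about z). In the rack z is level, along the rack's x, and a flat is underneath; the centre is 29 mm over the table. Flat on the table, either way up, the centre is at 12 mm.
- nut_flat_c (a point): The other loose nut, lying flat on the table on the far side of the tray from the rack (left or right): plain steel hex nut, 46 mm across flats, 53 across corners, 24 high, 0.2 kg. Point: its centre; z: bore axis; x: through the middle of a flat (a flat every 60 degrees about z).
- nut_left_c (a point): The left of the two nuts already in the tray (larger tray y), loose but held by the zigzag: plain steel hex nut, 46 mm across flats, 53 across corners, 24 high, 0.2 kg. Point: its centre; z: bore axis; x: through the middle of a flat (a flat every 60 degrees about z).
- nut_right_c (a point): The right of the two nuts already in the tray (smaller tray y), loose but held by the zigzag: plain steel hex nut, 46 mm across flats, 53 across corners, 24 high, 0.2 kg. Point: its centre; z: bore axis; x: through the middle of a flat (a flat every 60 degrees about z).
- tray: Aluminium tray, fixed. Origin at table level; spans x -115 to 95, y +-95 mm; floor 3 mm thick, walls 17 high. x points from the robot to the zigzag back, whose notches hold the first two nuts at x 52, y +-23 mm. The near notch between them puts a nut at x 12, y 0; the place beside that is x 12, y 46 or -46 mm. Nut centres in the tray are at z 15 mm.
- rack: Plywood rack fixed to the table, left or right of the tray, 45 x 76 x 22 mm (x, y, z), origin below its centre on the table. Its one pocket (28 mm along x, 60 along y, floor 6 mm over the table) holds the standing nut centred, 30 mm of it above the walls. The table is clear for 12 cm on its near side.
- fence (a joint): How far the tray's keeper fence has slid along tray x towards the zigzag, in m: 0 to 0.015 at the start (open), about 0.080 when it touches the packed nuts, stops at 0.09. About 2 N of friction; it stays where it is left.
- fence_tab (a point): Centre of the fence's upright tab: 10 mm thick (tray x), 40 mm wide (tray y), 17 to 51 mm over the table; push it from the near side or pinch it. It stands on the middle of the fence, a dark steel bar across the tray, also 10 mm thick, 5 to 19 mm over the table. Axes as the tray's.
- spool: White thread spool with black ends, standing, 45 mm across, 61 mm high; origin below its centre. Leave alone.
- jar: Small white jar with a lime ring, lying, 49 x 58 x 58 mm; origin below its centre. Leave alone.
There are look-alikes about, which are no part of the job. Leave any green look-alike of the part that bears nut_edge_c alone. What is shaped like the part that bears nut_flat_c but red is not meant.

How it is judged:
On the way, in this order (a step that is already met when the one before it is completed fails the run):
1. the nut from the rack lies flat on the bare table, let go ((angle between nut_edge_c's own z axis and vertical below 0.1 rad or angle between nut_edge_c's own z axis and vertical above 3.04 rad) and height (world z) of nut_edge_c below 0.0138 m and contact force between the fingers and nut_edge below 0.1 N and linear speed of nut_edge below 0.02 m/s), for 0.2 s.
2. all four nuts lie close-packed in the tray and are let go, the fence still open (horizontal distance between nut_left_c and nut_right_c below 0.0485 m and (angle between the x axis of nut_right_c and the x axis of nut_left_c, either way round below 0.1 rad or angle between the x axis of nut_right_c and the x axis of nut_left_c, either way round between 0.947198 and 1.1472 rad) and (angle between the x axis of nut_edge_c and the x axis of nut_left_c, either way round below 0.1 rad or angle between the x axis of nut_edge_c and the x axis of nut_left_c, either way round between 0.947198 and 1.1472 rad) and (angle between the x axis of nut_flat_c and the x axis of nut_left_c, either way round below 0.1 rad or angle between the x axis of nut_flat_c and the x axis of nut_left_c, either way round between 0.947198 and 1.1472 rad) and ((horizontal distance between nut_edge_c and nut_left_c below 0.0485 m and horizontal distance between nut_edge_c and nut_right_c below 0.0485 m and horizontal distance between nut_flat_c and nut_edge_c below 0.0485 m and (horizontal distance between nut_flat_c and nut_left_c below 0.0485 m or horizontal distance between nut_flat_c and nut_right_c below 0.0485 m)) or (horizontal distance between nut_flat_c and nut_left_c below 0.0485 m and horizontal distance between nut_flat_c and nut_right_c below 0.0485 m and horizontal distance between nut_edge_c and nut_flat_c below 0.0485 m and (horizontal distance between nut_edge_c and nut_left_c below 0.0485 m or horizontal distance between nut_edge_c and nut_right_c below 0.0485 m))) and (angle between nut_left_c's own z axis and vertical below 0.1 rad or angle between nut_left_c's own z axis and vertical above 3.04 rad) and (angle between nut_right_c's own z axis and vertical below 0.1 rad or angle between nut_right_c's own z axis and vertical above 3.04 rad) and (angle between nut_edge_c's own z axis and vertical below 0.1 rad or angle between nut_edge_c's own z axis and vertical above 3.04 rad) and (angle between nut_flat_c's own z axis and vertical below 0.1 rad or angle between nut_flat_c's own z axis and vertical above 3.04 rad) and z of nut_left_c in the frame of tray between 0.013 and 0.0175 m and z of nut_right_c in the frame of tray between 0.013 and 0.0175 m and z of nut_edge_c in the frame of tray between 0.013 and 0.0175 m and z of nut_flat_c in the frame of tray between 0.013 and 0.0175 m and x of each of nut_left_c, nut_right_c in the frame of tray above 0.048 m and contact force between the fingers and nut_edge below 0.1 N and contact force between the fingers and nut_flat below 0.1 N and value of joint fence below 0.06 m), for 0.2 s.
At the end, for the whole second after the job is handed in: Four nuts flat on the tray floor, at rest, let go: one added nut touches both first nuts, the other touches it and one of those (centres within 48.5 mm, flats parallel within 0.1 rad); the first two within 4 mm of the zigzag; fence slid to the pack (joint over 0.075 m) (horizontal distance between nut_left_c and nut_right_c below 0.0485 m and (angle between the x axis of nut_right_c and the x axis of nut_left_c, either way round below 0.1 rad or angle between the x axis of nut_right_c and the x axis of nut_left_c, either way round between 0.947198 and 1.1472 rad) and (angle between the x axis of nut_edge_c and the x axis of nut_left_c, either way round below 0.1 rad or angle between the x axis of nut_edge_c and the x axis of nut_left_c, either way round between 0.947198 and 1.1472 rad) and (angle between the x axis of nut_flat_c and the x axis of nut_left_c, either way round below 0.1 rad or angle between the x axis of nut_flat_c and the x axis of nut_left_c, either way round between 0.947198 and 1.1472 rad) and ((horizontal distance between nut_edge_c and nut_left_c below 0.0485 m and horizontal distance between nut_edge_c and nut_right_c below 0.0485 m and horizontal distance between nut_flat_c and nut_edge_c below 0.0485 m and (horizontal distance between nut_flat_c and nut_left_c below 0.0485 m or horizontal distance between nut_flat_c and nut_right_c below 0.0485 m)) or (horizontal distance between nut_flat_c and nut_left_c below 0.0485 m and horizontal distance between nut_flat_c and nut_right_c below 0.0485 m and horizontal distance between nut_edge_c and nut_flat_c below 0.0485 m and (horizontal distance between nut_edge_c and nut_left_c below 0.0485 m or horizontal distance between nut_edge_c and nut_right_c below 0.0485 m))) and (angle between nut_left_c's own z axis and vertical below 0.1 rad or angle between nut_left_c's own z axis and vertical above 3.04 rad) and (angle between nut_right_c's own z axis and vertical below 0.1 rad or angle between nut_right_c's own z axis and vertical above 3.04 rad) and (angle between nut_edge_c's own z axis and vertical below 0.1 rad or angle between nut_edge_c's own z axis and vertical above 3.04 rad) and (angle between nut_flat_c's own z axis and vertical below 0.1 rad or angle between nut_flat_c's own z axis and vertical above 3.04 rad) and z of nut_left_c in the frame of tray between 0.013 and 0.0175 m and z of nut_right_c in the frame of tray between 0.013 and 0.0175 m and z of nut_edge_c in the frame of tray between 0.013 and 0.0175 m and z of nut_flat_c in the frame of tray between 0.013 and 0.0175 m and x of each of nut_left_c, nut_right_c in the frame of tray above 0.048 m and contact force between the fingers and nut_edge below 0.1 N and contact force between the fingers and nut_flat below 0.1 N and linear speed of each of nut_left, nut_right, nut_edge, nut_flat below 0.01 m/s and value of joint fence above 0.075 m and velocity of joint fence below 0.01 m/s).
It fails at once if the spool is pushed more than 2 cm or tipped (distance of spool from where it was at the start of the episode above 0.02 m or angle between spool's own z axis and vertical above 0.4 rad).
It fails at once if the jar is pushed more than 2 cm or tipped (distance of jar from where it was at the start of the episode above 0.02 m or angle between jar's own z axis and vertical above 0.4 rad).
It also fails if it takes over 72 s, if anything falls off the work surface, if the arm or the gripper's body presses on something with over 40 N, if the wrist force passes 120 N, or if a joint passes its speed limit or range.

## Working session

There is one attempt and no reset: what is moved stays moved. The work goes in short steps, Python scripts to look and compute and a tool call to move; the robot and the scene stay as the last step left them, time stands still between calls to the robot, and variables do not carry over. Pictures are saved under pics/ and viewed, at most 10 in all, crops included, and the job is handed in when it is done.

Besides the shell and the picture viewer there is one more tool, called by a JSON object that holds its "method" and its "body", one argument or row to a line. servo_tool: Moves the arm, as the interface text tells. Its arguments: {"type":"object","properties":{"plan":{"type":"array"},"grip_force":{"type":"number"}},"required":["plan"]}

```bash
mkdir -p pics; cat > h.py <<'E'
import numpy as np, cv2
from station import bot, read_camera, camera_params
def cam(n):
    p=camera_params(n); im,d=read_camera(n)
    R,_=cv2.Rodrigues(np.array(p['rvec'],float)); return im,d,np.array(p['K'],float),R,np.array(p['tvec'],float).ravel()
def cloud(c):
    im,d,K,R,t=c; v,u=np.mgrid[0:d.shape[0],0:d.shape[1]]
    P=np.stack([(u-K[0,2])/K[0,0]*d,(v-K[1,2])/K[1,1]*d,d],-1)
    return (P-t)@R   # world
def ray(c,uv,z):
    im,d,K,R,t=c; uv=np.atleast_2d(np.array(uv,float)); r=np.c_[(uv[:,0]-K[0,2])/K[0,0],(uv[:,1]-K[1,2])/K[1,1],np.ones(len(uv))]@R
    o=-R.T@t; return o+r*((z-o[2])/r[:,2])[:,None]
def save(n,im): cv2.imwrite('pics/'+n,im[:,:,::-1])
E
python3 - <<'E'
from h import *
s=bot.sense(); print(s['t'],s['ee_pos'],s['tool_rot'],s['finger_gap'],s['ft_force'])
a=[]
for n in('scene','side'):
    c=cam(n); a.append(c[0]); np.savez(n,*c); print(n,-c[3].T@c[4], (c[1]>0).mean())
save('1.png',a[0]); save('2.png',a[1])
E
```

```text
0.0 [ 0.14883876 -0.50278813  0.24946443] [-9.66352158e-04  9.89666656e-01  1.43383960e-01 -1.28532325e-04] 0.08486285885766241 [0.67136837 0.21108382 0.46335973]
scene [0.08651309 0.66835919 0.46846225] 0.9783843537414966
side [ 0.35336099 -1.15929531  0.76800699] 0.9952125850340136
```

View pics/1.png

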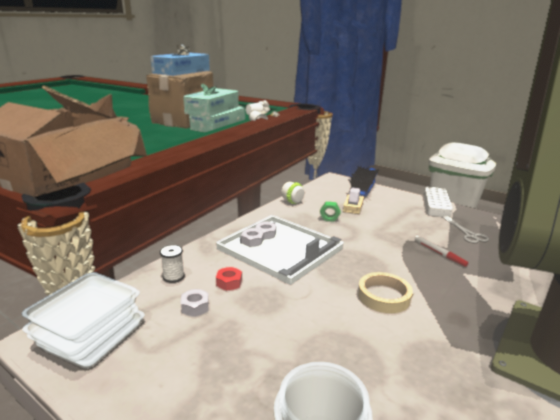

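View pics/2.png

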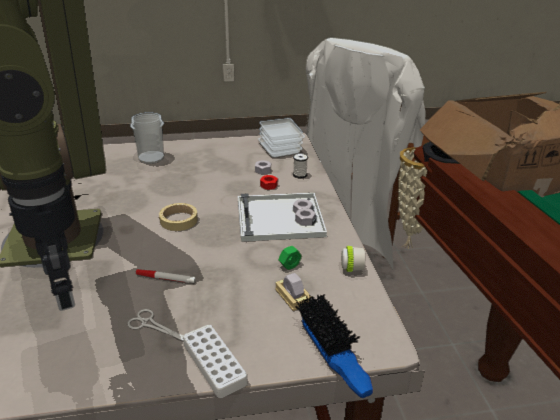

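The scene view shows the loose nut at (195,301), a red look-alike at (229,278), the tray around (280,247) with its nuts at (258,232), a green nut at (331,211) and the rack at (354,200). In the side view the rack is at (293,288), the brush lies right next to it, and the jar is at (352,259).

```bash
python3 - <<'E'
from h import *
out=[]
for n,boxes in (('side',{'rack':(268,268,318,312),'tray':(232,185,332,245),'nutf':(252,158,276,176),'spool':(288,148,312,182),'jar':(338,240,372,278),'green':(275,243,305,272),'red':(257,172,282,191)}),('scene',{'nutf':(175,285,215,318),'rack':(338,182,380,215),'tray':(212,212,350,280)})):
    z=np.load(n+'.npz'); c=[z[k] for k in z]; P=cloud(c); 
    for k,(a,b,e,f) in boxes.items():
        Q=P[b:f,a:e].reshape(-1,3); 
        for lo,hi in ((.004,.012),(.013,.02),(.02,.03),(.03,.06),(.06,.09)):
            m=(Q[:,2]>lo)&(Q[:,2]<hi)
            if m.sum()>8: print(n,k,lo,hi,m.sum(),np.percentile(Q[m],2,axis=0).round(3),np.percentile(Q[m],98,axis=0).round(3))
    a,b,e,f={'side':(230,150,350,320),'scene':(170,180,390,320)}[n]
    out.append(cv2.resize(c[0][b:f,a:e],(400,600) if n=='side' else (800,510),interpolation=cv2.INTER_CUBIC))
save('3.png',out[0])
E
```

```text
side rack 0.004 0.012 84 [ 0.505 -0.345  0.004] [ 0.555 -0.215  0.012]
side rack 0.013 0.02 157 [ 0.507 -0.344  0.014] [ 0.563 -0.275  0.02 ]
side rack 0.02 0.03 181 [ 0.507 -0.342  0.02 ] [ 0.564 -0.276  0.03 ]
side rack 0.03 0.06 536 [ 0.521 -0.403  0.031] [ 0.568 -0.29   0.054]
side tray 0.004 0.012 738 [ 0.458 -0.099  0.004] [0.664 0.152 0.012]
side tray 0.013 0.02 572 [ 0.454 -0.098  0.013] [0.667 0.102 0.02 ]
side tray 0.02 0.03 346 [ 0.464 -0.089  0.02 ] [0.647 0.095 0.029]
side tray 0.03 0.06 62 [ 0.47  -0.016  0.032] [0.479 0.026 0.052]
side nutf 0.004 0.012 49 [0.53  0.238 0.004] [0.574 0.284 0.012]
side nutf 0.013 0.02 52 [0.532 0.239 0.013] [0.573 0.28  0.02 ]
side nutf 0.02 0.03 84 [0.531 0.191 0.02 ] [0.575 0.286 0.025]
side spool 0.004 0.012 56 [0.64  0.2   0.004] [0.688 0.382 0.012]
side spool 0.013 0.02 47 [0.641 0.202 0.013] [0.689 0.369 0.02 ]
side spool 0.02 0.03 42 [0.641 0.199 0.02 ] [0.674 0.359 0.029]
side spool 0.03 0.06 160 [0.639 0.2   0.032] [0.676 0.238 0.06 ]
side spool 0.06 0.09 28 [0.64  0.199 0.06 ] [0.674 0.237 0.063]
side jar 0.013 0.02 41 [ 0.661 -
[... 707 characters left out ...]
0.012]
scene nutf 0.013 0.02 143 [0.525 0.253 0.013] [0.564 0.292 0.02 ]
scene nutf 0.02 0.03 316 [0.527 0.246 0.02 ] [0.571 0.291 0.026]
scene rack 0.004 0.012 72 [ 0.502 -0.459  0.004] [ 0.551 -0.259  0.012]
scene rack 0.013 0.02 110 [ 0.501 -0.467  0.013] [ 0.555 -0.259  0.02 ]
scene rack 0.02 0.03 157 [ 0.505 -0.387  0.02 ] [ 0.574 -0.196  0.03 ]
scene rack 0.03 0.06 265 [ 0.517 -0.39   0.03 ] [ 0.579 -0.206  0.053]
scene tray 0.004 0.012 1135 [ 0.449 -0.191  0.004] [0.662 0.16  0.012]
scene tray 0.013 0.02 1090 [ 0.45  -0.181  0.013] [0.663 0.164 0.02 ]
scene tray 0.02 0.03 755 [ 0.463 -0.19   0.02 ] [0.637 0.195 0.028]
scene tray 0.03 0.06 161 [ 0.465 -0.009  0.03 ] [0.476 0.03  0.052]
```

View pics/3.png

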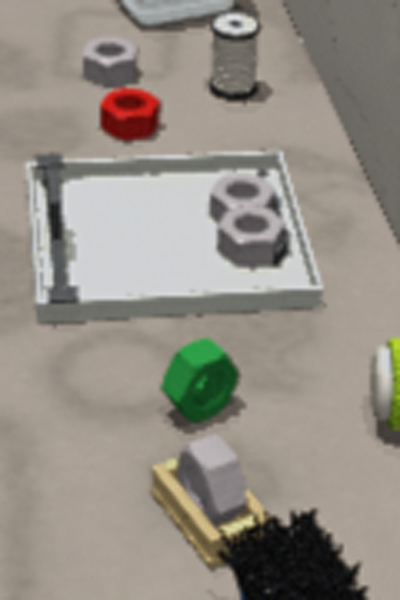

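{"method": "servo_tool", "body": {
  "plan": [
    {"grip":85,"travel":[50,-11,-6],"twist":0},
    {"grip":85,"travel":[100,-22,-12],"twist":0},
    {"grip":85,"travel":[150,-33,-20],"twist":0},
    {"grip":85,"travel":[200,-44,-30],"twist":0},
    {"grip":85,"travel":[240,-55,-40],"twist":0}
  ]
}}

```text
t: 0.6
ee_pos: [0.3648, -0.3811, 0.29]
tool_rot: [-0.0, 0.99, 0.143, -0.0]
ft_force: [0.4, -0.7, -0.0]
finger_gap: 0.085
gripper_force: 0.0
```

{"method": "servo_tool", "body": {
  "plan": [
    {"grip":85,"travel":[45,-9,0],"twist":0},
    {"grip":85,"travel":[90,-18,0],"twist":0},
    {"grip":85,"travel":[120,-27,0],"twist":0},
    {"grip":85,"travel":[120,-27,0],"twist":0}
  ]
}}

```text
t: 1.0
ee_pos: [0.474, -0.3202, 0.2893]
tool_rot: [-0.001, 0.989, 0.146, 0.0]
ft_force: [-0.1, 0.2, 0.5]
finger_gap: 0.0846
gripper_force: 0.0
```

```bash
python3 - <<'E'
from h import *
s=bot.sense(); print(s['t'],s['ee_pos'],s['tool_rot'])
c=cam('wrist'); np.savez('w1',*c); print(-c[3].T@c[4],c[3][2],c[2][0,0]); save('4.png',c[0])
E
```

```text
1.0 [ 0.47398982 -0.32021263  0.28932486] [-6.58460532e-04  9.89286131e-01  1.45987912e-01  2.17752897e-04]
[ 0.55441653 -0.2957738   0.41264008] [-0.31410541 -0.09251369 -0.94486984] 352.5727741758531
```

View pics/4.png

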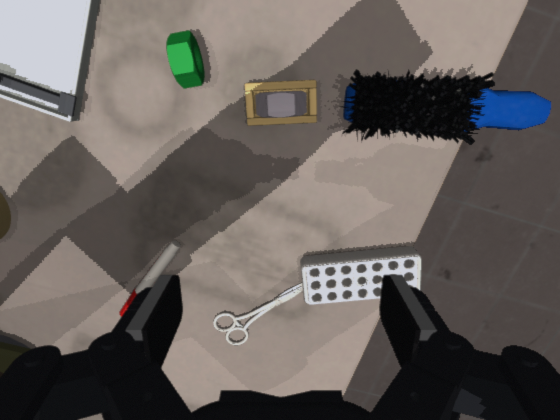

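The wrist view shows the rack at (281,103), almost square to the tool, with the standing nut in it, the brush to its right and the green nut at (185,58).

```bash
cat >> h.py <<'E'
def pose():
    s=bot.sense(); w,x,y,z=s['tool_rot']
    from scipy.spatial.transform import Rotation as T
    return np.array(s['ee_pos']),T.from_quat([x,y,z,w]).as_matrix()
def todo(tgt,yawdir=None):
    p,R=pose(); d=R.T@(np.array(tgt)-p)*1000; o='travel %s'%d.round(1)
    if yawdir is not None: # desired dir (deg, mod 180) of tool y
        e=R.T@np.array([np.cos(np.radians(yawdir)),np.sin(np.radians(yawdir)),0]); a=np.degrees(np.arctan2(-e[0],e[1])); a=(a+90)%180-90
        o+=' twist %.1f'%a
    print('TCP',p.round(4),o)
def rect(pts):
    (c,(w,h),a)=cv2.minAreaRect((pts*1000).astype(np.float32)); return np.round(c,1),round(w,1),round(h,1),round(a,1)
def big(m):
    n,l,st,_=cv2.connectedComponentsWithStats(m.astype(np.uint8)); return l==1+np.argmax(st[1:,4])
E
python3 - <<'E'
from h import *
z=np.load('w1.npz'); c=[z[k] for k in z]; P=cloud(c); im=c[0]
hsv=cv2.cvtColor(im,cv2.COLOR_RGB2HSV)
box=np.zeros(im.shape[:2],bool); box[65:140,230:335]=1
m=big((hsv[...,1]>85)&box&(hsv[...,0]>10)&(hsv[...,0]<35)); v,u=np.nonzero(m)
m2=m&(P[...,2]>.019)&(P[...,2]<.026); v,u=np.nonzero(m2)
print('rack',m.sum(),m2.sum(),rect(ray(c,np.c_[u,v],.022)[:,:2]), np.percentile(P[m][:,2],[5,50,95]))
n=box&(P[...,2]>.046)&(P[...,2]<.06); v,u=np.nonzero(n); print('nuttop',n.sum(),rect(ray(c,np.c_[u,v],.052)[:,:2]),np.median(P[n],0))
t=P[160:200,150:250]; print('table z',np.median(t[...,2]))
f=P[270:345,110:450]; ff=c[1][270:345,110:450]<.25; print('finger low z',np.percentile(f[ff][:,2],[0,2,10]), pose()[0][2], bot.tips_ahead)
E
```

```text
rack 1723 1448 (array([ 534.5, -300.9]), 43.6, 75.5, 19.3) [0.00544628 0.02133765 0.02283907]
nuttop 817 (array([ 534.4, -301.3]), 23.7, 33.3, 16.8) [ 0.53459558 -0.30090627  0.05137673]
table z -0.00043844012555335646
finger low z [0.28195746 0.28542055 0.29064197] 0.28938796591012955 0.019
```

```bash
python3 - <<'E'
from h import *
print(bot.sense()['joint_pos']); todo([.5345,-.301,.10],18.5)
E
```

```text
[-5.97335514e-01  3.29453362e-01  6.28424773e-02  1.30565607e+00
 -1.14260391e-04  2.25289887e+00]
TCP [ 0.4722 -0.3212  0.2894] travel [ 65.7  -1.3 189.3] twist 88.2
```

{"method": "servo_tool", "body": {
  "plan": [
    {"grip":85,"travel":[20,0,30],"twist":-8.5},
    {"grip":85,"travel":[40,0,60],"twist":-17},
    {"grip":85,"travel":[60,-1,90],"twist":-25.5},
    {"grip":85,"travel":[65.7,-1.3,110],"twist":-34},
    {"grip":85,"travel":[65.7,-1.3,120],"twist":-42.5}
  ]
}}

```text
t: 1.55
ee_pos: [0.5319, -0.3024, 0.1674]
tool_rot: [-0.002, 0.869, 0.495, -0.001]
ft_force: [0.0, -0.1, 0.4]
finger_gap: 0.0848
gripper_force: 0.0
```

{"method": "servo_tool", "body": {
  "plan": [
    {"grip":60,"travel":[0,0,10],"twist":-8.5},
    {"grip":60,"travel":[0,0,20],"twist":-17},
    {"grip":60,"travel":[0,0,30],"twist":-25.5},
    {"grip":60,"travel":[0,0,40],"twist":-34},
    {"grip":60,"travel":[0,0,50],"twist":-42.5}
  ]
}}

```text
t: 2.05
ee_pos: [0.532, -0.3036, 0.1197]
tool_rot: [-0.001, 0.631, 0.776, -0.0]
ft_force: [0.6, -0.7, -0.1]
finger_gap: 0.0603
gripper_force: 0.0
```

{"method": "servo_tool", "body": {
  "plan": [
    {"grip":60,"travel":[0,0,5],"twist":-6.8},
    {"grip":60,"travel":[0,0,5],"twist":-6.8},
    {"grip":60,"travel":[0,0,5],"twist":-6.8}
  ]
}}

```text
t: 2.35
ee_pos: [0.5327, -0.3033, 0.1153]
tool_rot: [-0.0, 0.587, 0.809, -0.0]
ft_force: [-0.2, 0.6, -0.6]
finger_gap: 0.0599
gripper_force: 0.0
```

```bash
python3 - <<'E'
from h import *
todo([.5345,-.301,.046],18.5)
E
```

```text
TCP [ 0.5327 -0.3033  0.1153] travel [ 1.6  2.5 69.3] twist -0.4
```

{"method": "servo_tool", "body": {
  "plan": [
    {"grip":60,"travel":[1.6,2,40],"twist":0},
    {"grip":60,"travel":[1.6,2,69],"twist":0},
    {"grip":60,"travel":[1.6,2,69],"twist":0},
    {"grip":20,"travel":[1.6,2,69],"twist":0},
    {"grip":20,"travel":[1.6,2,69],"twist":0}
  ],
  "grip_force": 40
}}

```text
t: 2.85
ee_pos: [0.5362, -0.3015, 0.0483]
tool_rot: [0.002, 0.586, 0.81, 0.0]
ft_force: [0.2, 0.2, -0.7]
finger_gap: 0.0322
gripper_force: 0.0
```

{"method": "servo_tool", "body": {
  "plan": [
    {"grip":15,"travel":[0,0,0],"twist":0},
    {"grip":15,"travel":[0,0,0],"twist":0},
    {"grip":15,"travel":[0,0,0],"twist":0}
  ]
}}

```text
t: 3.15
ee_pos: [0.5364, -0.3015, 0.0485]
tool_rot: [0.002, 0.586, 0.81, 0.0]
ft_force: [-1.7, 0.0, 7.0]
finger_gap: 0.0234
gripper_force: 39.8
```

{"method": "servo_tool", "body": {
  "plan": [
    {"grip":15,"travel":[0,0,-20],"twist":0},
    {"grip":15,"travel":[0,0,-35],"twist":0},
    {"grip":15,"travel":[0,-25,-35],"twist":0},
    {"grip":15,"travel":[0,-55,-35],"twist":0},
    {"grip":15,"travel":[0,-75,-30],"twist":0}
  ]
}}

```text
t: 3.65
ee_pos: [0.4626, -0.3244, 0.0771]
tool_rot: [0.0, 0.586, 0.81, -0.0]
ft_force: [-0.4, -0.1, -2.5]
finger_gap: 0.0233
gripper_force: 39.7
```

{"method": "servo_tool", "body": {
  "plan": [
    {"grip":15,"travel":[0,0,18],"twist":0},
    {"grip":15,"travel":[0,0,28],"twist":0},
    {"grip":15,"travel":[0,0,33],"twist":0},
    {"grip":15,"travel":[0,0,35],"twist":0},
    {"grip":15,"travel":[0,0,35],"twist":0}
  ]
}}

```text
t: 4.15
ee_pos: [0.4634, -0.3237, 0.0425]
tool_rot: [-0.0, 0.586, 0.811, -0.0]
ft_force: [-5.0, 1.1, 7.9]
finger_gap: 0.0231
gripper_force: 40.8
```

{"method": "servo_tool", "body": {
  "plan": [
    {"grip":85,"travel":[0,0,0],"twist":0},
    {"grip":85,"travel":[0,0,0],"twist":0},
    {"grip":85,"travel":[0,0,0],"twist":0},
    {"grip":85,"travel":[0,0,-2],"twist":0},
    {"grip":85,"travel":[0,-10,-3],"twist":0}
  ]
}}

```text
t: 4.65
ee_pos: [0.4554, -0.3274, 0.0445]
tool_rot: [0.001, 0.585, 0.811, 0.0]
ft_force: [-0.3, 0.5, 0.4]
finger_gap: 0.0849
gripper_force: 0.0
```

{"method": "servo_tool", "body": {
  "plan": [
    {"grip":85,"travel":[0,-9,0],"twist":0},
    {"grip":85,"travel":[0,-17,0],"twist":0},
    {"grip":85,"travel":[0,-25,0],"twist":0},
    {"grip":85,"travel":[0,-33,0],"twist":0},
    {"grip":85,"travel":[0,-41,0],"twist":0}
  ]
}}

```text
t: 5.15
ee_pos: [0.4145, -0.3404, 0.0444]
tool_rot: [-0.0, 0.586, 0.81, -0.0]
ft_force: [-0.1, 0.2, -1.0]
finger_gap: 0.085
gripper_force: 0.0
```

```bash
python3 - <<'E'
from h import *
s=bot.sense();print(s['ft_force'],s['t'])
c=cam('side'); P=cloud(c); 
m=(P[...,0]>.33)&(P[...,0]<.52)&(P[...,1]>-.39)&(P[...,1]<-.25)&(P[...,2]>.008)&(P[...,2]<.06); m[:,:200]=m[:,:200]
v,u=np.nonzero(m); print(m.sum(),u.min(),u.max(),v.min(),v.max(),P[m].min(0),P[m].max(0))
save('5.png',cv2.resize(c[0][220:340,150:330],(720,480)))
E
```

```text
[-0.07202613  0.1779027  -0.98530467] 5.15
573 202 286 280 327 [ 0.34443426 -0.3891306   0.00815439] [ 0.51996491 -0.27012594  0.05993783]
```

View pics/5.png

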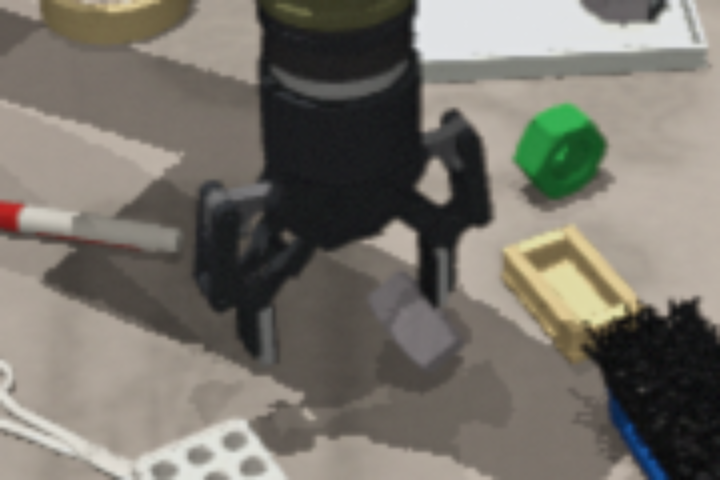

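The nut is tipping in front of the rear finger (crop (415,320)), so I keep pushing.

{"method": "servo_tool", "body": {
  "plan": [
    {"grip":85,"travel":[0,-8,0],"twist":0},
    {"grip":85,"travel":[0,-16,0],"twist":0},
    {"grip":85,"travel":[0,-16,0],"twist":0},
    {"grip":85,"travel":[0,-10,-40],"twist":0},
    {"grip":85,"travel":[0,0,-85],"twist":0}
  ]
}}

```text
t: 5.7
ee_pos: [0.4135, -0.3388, 0.1284]
tool_rot: [-0.003, 0.586, 0.81, 0.0]
ft_force: [1.0, -1.0, 0.4]
finger_gap: 0.0851
gripper_force: 0.0
```

{"method": "servo_tool", "body": {
  "plan": [
    {"grip":85,"travel":[0,0,-45],"twist":0},
    {"grip":85,"travel":[0,0,-90],"twist":0},
    {"grip":85,"travel":[0,0,-100],"twist":0},
    {"grip":85,"travel":[0,0,-100],"twist":0}
  ]
}}

```text
t: 6.1
ee_pos: [0.4167, -0.341, 0.2316]
tool_rot: [0.003, 0.586, 0.811, -0.0]
ft_force: [0.3, 0.9, -0.9]
finger_gap: 0.085
gripper_force: 0.0
```

```bash
python3 - <<'E'
from h import *
print(pose()[0],bot.sense()['joint_pos'])
c=cam('wrist'); np.savez('w2',*c); P=cloud(c)
m=(P[...,2]>.01)&(P[...,2]<.08)
k,l,st,ce=cv2.connectedComponentsWithStats(m.astype(np.uint8))
for i in range(1,k):
    if st[i,4]>150: Q=P[l==i]; print(st[i],np.median(Q,0).round(3),Q[:,2].max().round(3))
save('6.png',c[0])
E
```

```text
[ 0.41670466 -0.34103072  0.23155539] [-6.85916214e-01  2.87716246e-01 -1.48825547e-01  1.12898613e+00
  1.01062453e-04  5.65442748e-01]
[198   0  36  23 421] [ 0.322 -0.221  0.014] 0.017
[ 443   49   63   37 1867] [ 0.538 -0.2    0.045] 0.048
[ 380  132   56   78 2314] [ 0.534 -0.299  0.021] 0.024
[548 133  12  41 340] [ 0.658 -0.241  0.021] 0.034
[ 269  142   49   56 1532] [ 0.427 -0.333  0.023] 0.026
[ 153  189   79  134 7077] [ 0.359 -0.448  0.027] 0.03
[ 353  234   90  166 6163] [ 0.562 -0.431  0.045] 0.056
```

View pics/6.png

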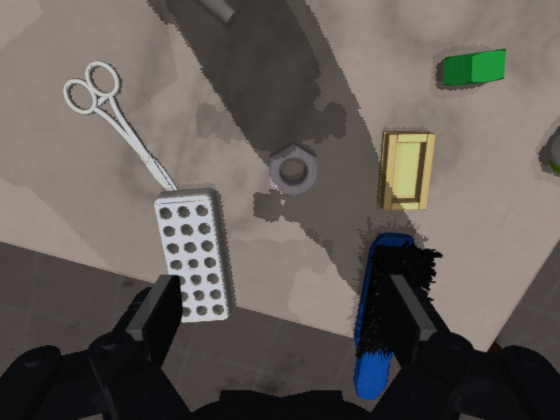

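The nut now lies flat on the table at (293,170), clear of the block and the rack.

```bash
cat >> h.py <<'E'
def hexfit(c,P,xy,z,r=.045):
    m=(np.hypot(P[...,0]-xy[0],P[...,1]-xy[1])<r)&(P[...,2]>z-.004)&(P[...,2]<z+.006)
    m=big(m); v,u=np.nonzero(m); H=cv2.convexHull((ray(c,np.c_[u,v],z)[:,:2]*1000).astype(np.float32))[:,0]
    M=cv2.moments(H); ce=np.array([M['m10'],M['m01']])/M['m00']
    e=np.roll(H,-1,0)-H; L=np.hypot(*e.T); a=np.arctan2(e[:,1],e[:,0])+np.pi/2
    S=(L*np.exp(6j*a)).sum(); th=np.degrees(np.angle(S))/6
    return ce.round(1),round(th%60,1),round(abs(S)/L.sum(),2),round(float(np.sqrt(M['m00']/(.8660254))),1)
E
python3 - <<'E'
from h import *
z=np.load('w2.npz'); c=[z[k] for k in z]; P=cloud(c)
r=hexfit(c,P,(.427,-.333),.024); print('edge ctr,flat normal mod60,quality,AF',r)
for k in (0,60,120): todo([r[0][0]/1000,r[0][1]/1000,.06],r[1]+k)
z=np.load('scene.npz'); c=[z[k] for k in z]; P=cloud(c); print(hexfit(c,P,(.55,.262),.024))
z=np.load('side.npz'); c=[z[k] for k in z]; P=cloud(c); print(hexfit(c,P,(.55,.262),.024))
E
```

```text
edge ctr,flat normal mod60,quality,AF (array([ 426.9, -334. ]), np.float32(18.6), np.float32(0.93), 45.7)
TCP [ 0.4157 -0.3402  0.2295] travel [  2.5  12.5 169.5] twist -0.3
TCP [ 0.4157 -0.3402  0.2295] travel [  2.5  12.5 169.5] twist -60.3
TCP [ 0.4157 -0.3402  0.2295] travel [  2.5  12.5 169.5] twist 59.7
(array([547.4, 269.3]), np.float32(44.9), np.float32(0.55), 47.4)
(array([553.3, 259.6]), np.float32(51.1), np.float32(0.27), 45.6)
```

{"method": "servo_tool", "body": {
  "plan": [
    {"grip":85,"travel":[2,12,50],"twist":0},
    {"grip":85,"travel":[2,12,100],"twist":0},
    {"grip":85,"travel":[2,12,150],"twist":0},
    {"grip":85,"travel":[2,12,170],"twist":0},
    {"grip":85,"travel":[2,12,170],"twist":0}
  ]
}}

```text
t: 6.65
ee_pos: [0.4214, -0.3307, 0.0534]
tool_rot: [-0.007, 0.586, 0.811, 0.0]
ft_force: [-0.8, 0.1, -0.0]
finger_gap: 0.085
gripper_force: 0.0
```

```bash
python3 - <<'E'
from h import *
todo([.4269,-.334,.018],18.6)
E
```

```text
TCP [ 0.4214 -0.3307  0.0534] travel [-5.3  4.4 35.3] twist -0.3
```

{"method": "servo_tool", "body": {
  "plan": [
    {"grip":85,"travel":[0,0,0],"twist":0},
    {"grip":85,"travel":[0,0,0],"twist":0}
  ]
}}

```text
t: 6.85
ee_pos: [0.4269, -0.335, 0.0602]
tool_rot: [0.001, 0.586, 0.81, -0.0]
ft_force: [0.8, -0.5, 1.2]
finger_gap: 0.0849
gripper_force: 0.0
```

```bash
python3 - <<'E'
from h import *
todo([.4269,-.334,.018],18.6)
E
```

```text
TCP [ 0.4269 -0.335   0.0602] travel [ 1.   0.3 42.2] twist -0.3
```

{"method": "servo_tool", "body": {
  "plan": [
    {"grip":85,"travel":[1,0,25],"twist":0},
    {"grip":85,"travel":[1,0,42],"twist":0},
    {"grip":85,"travel":[1,0,42],"twist":0},
    {"grip":60,"travel":[1,0,42],"twist":0},
    {"grip":40,"travel":[1,0,42],"twist":0}
  ]
}}

```text
t: 7.35
ee_pos: [0.427, -0.3344, 0.019]
tool_rot: [0.002, 0.586, 0.81, -0.0]
ft_force: [0.3, -0.2, -0.2]
finger_gap: 0.0584
gripper_force: 0.0
```

{"method": "servo_tool", "body": {
  "plan": [
    {"grip":40,"travel":[0,0,0],"twist":0},
    {"grip":40,"travel":[0,0,0],"twist":0},
    {"grip":40,"travel":[0,0,0],"twist":0},
    {"grip":40,"travel":[0,0,-20],"twist":0},
    {"grip":40,"travel":[0,0,-50],"twist":0}
  ]
}}

```text
t: 7.85
ee_pos: [0.4243, -0.3323, 0.0665]
tool_rot: [-0.002, 0.586, 0.811, 0.0]
ft_force: [0.6, 0.3, -1.3]
finger_gap: 0.045
gripper_force: 41.5
```

{"method": "servo_tool", "body": {
  "plan": [
    {"grip":40,"travel":[36,12,-25],"twist":-8.5},
    {"grip":40,"travel":[72,24,-45],"twist":-17},
    {"grip":40,"travel":[108,36,-65],"twist":-25.5},
    {"grip":40,"travel":[144,48,-85],"twist":-34},
    {"grip":40,"travel":[180,60,-100],"twist":-42.5}
  ]
}}

```text
t: 8.35
ee_pos: [0.4263, -0.1425, 0.1688]
tool_rot: [0.001, 0.249, 0.968, 0.0]
ft_force: [1.3, -0.3, -1.4]
finger_gap: 0.0453
gripper_force: 41.6
```

```bash
python3 - <<'E'
from h import *
todo([.43,0,.19],90)
E
```

```text
TCP [ 0.4263 -0.1425  0.1688] travel [ 65.6 126.5 -21.2] twist -28.9
```

{"method": "servo_tool", "body": {
  "plan": [
    {"grip":40,"travel":[20,38,-7],"twist":-8.5},
    {"grip":40,"travel":[40,76,-14],"twist":-17},
    {"grip":40,"travel":[60,110,-20],"twist":-25},
    {"grip":40,"travel":[65,126,-20],"twist":-29},
    {"grip":40,"travel":[65,126,-20],"twist":-29}
  ]
}}

```text
t: 8.85
ee_pos: [0.4312, -0.0001, 0.1878]
tool_rot: [0.001, -0.0, 1.0, 0.0]
ft_force: [-0.4, -0.2, -2.2]
finger_gap: 0.0454
gripper_force: 41.7
```

{"method": "servo_tool", "body": {
  "plan": [
    {"grip":40,"travel":[0,0,0],"twist":0},
    {"grip":40,"travel":[0,0,0],"twist":0}
  ]
}}

```text
t: 9.05
ee_pos: [0.4307, -0.0028, 0.1872]
tool_rot: [-0.0, 0.003, 1.0, -0.0]
ft_force: [0.7, 0.1, -2.1]
finger_gap: 0.0454
gripper_force: 41.7
```

```bash
python3 - <<'E'
from h import *
print(pose()[0])
c=cam('wrist'); np.savez('w3',*c); save('7.png',c[0])
E
```

```text
[ 0.43069925 -0.00282189  0.18720156]
```

View pics/7.png

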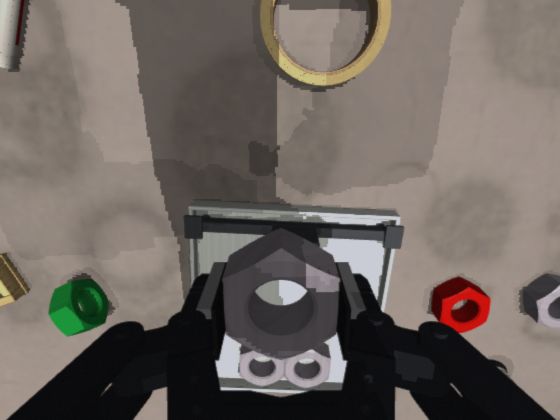

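The tray nuts at (263,365) and (308,368) are partly hidden by the held nut, so I move forward to see them in the upper half of the picture.

{"method": "servo_tool", "body": {
  "plan": [
    {"grip":40,"travel":[-40,0,-10],"twist":0},
    {"grip":40,"travel":[-85,0,-20],"twist":0},
    {"grip":40,"travel":[-130,0,-30],"twist":0},
    {"grip":40,"travel":[-170,0,-30],"twist":0},
    {"grip":40,"travel":[-190,0,-30],"twist":0}
  ]
}}

```text
t: 9.6
ee_pos: [0.6247, -0.0043, 0.2169]
tool_rot: [0.001, 0.003, 1.0, -0.0]
ft_force: [-0.6, 0.1, -1.8]
finger_gap: 0.0453
gripper_force: 41.6
```

{"method": "servo_tool", "body": {
  "plan": [
    {"grip":40,"travel":[0,0,0],"twist":0},
    {"grip":40,"travel":[0,0,0],"twist":0},
    {"grip":40,"travel":[0,0,0],"twist":0}
  ]
}}

```text
t: 9.9
ee_pos: [0.6195, -0.0034, 0.217]
tool_rot: [-0.001, 0.002, 1.0, -0.0]
ft_force: [-0.1, -0.4, -1.2]
finger_gap: 0.045
gripper_force: 41.6
```

```bash
cat > tray.py <<'E'
from h import *
def rep(c):
    P=cloud(c); out=[]
    m=(P[...,2]>.0235)&(P[...,2]<.031)&(abs(P[...,1])<.08)&(P[...,0]>.56)&(P[...,0]<.68)
    v,u=np.nonzero(m); print('nuts px',m.sum(),v.min(),v.max(),u.min(),u.max(),'z',np.median(P[m][:,2]).round(4)); 
    Q=ray(c,np.c_[u,v],.027)[:,:2]*1000; print(' both',rect(Q/1000),Q.mean(0).round(1))
    # bores: dark/hollow components inside the hull
    from scipy.ndimage import binary_fill_holes,label
    h=binary_fill_holes(m)&~m; l,n=label(h)
    for i in range(1,n+1):
        vv,uu=np.nonzero(l==i)
        if len(vv)>25: print(' bore',len(vv),ray(c,[[uu.mean(),vv.mean()]],.027)[0][:2].round(4))
    return P,m
E
python3 - <<'E'
from tray import *
for n in('side','scene'):
    z=np.load(n+'.npz'); rep([z[k] for k in z])
print(pose()[0])
c=cam('wrist'); np.savez('w4',*c); P,m=rep(c); save('8.png',c[0])
E
```

```text
nuts px 214 199 219 294 315 z 0.0258
 both (array([623.2,  -7.1]), 97.6, 48.7, 85.8) [622.4  -6.5]
 bore 41 [0.624  0.0171]
nuts px 280 222 239 242 276 z 0.0265
 both (array([617. ,   3.4]), 94.7, 51.1, 85.0) [616.1   5.1]
 bore 38 [ 0.6156 -0.0208]
 bore 38 [0.6179 0.0262]
[ 0.61948155 -0.0034397   0.21695421]
nuts px 2998 151 208 234 334 z 0.0264
 both (array([618.9,   0. ]), 91.7, 52.2, 87.2) [ 6.19e+02 -2.00e-01]
 bore 604 [ 0.6177 -0.023 ]
 bore 598 [0.6205 0.0227]
```

View pics/8.png

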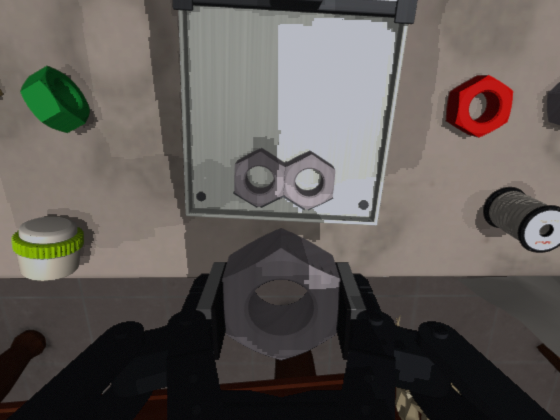

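The two tray nuts at (260,178) and (308,181) touch flat to flat, with the tray turned a few degrees. The fence is at the top and the notch is free.

```bash
python3 - <<'E'
from tray import *
z=np.load('w4.npz'); c=[z[k] for k in z]; P=cloud(c); p,R=pose()
print(p,hexfit(c,P,p[:2],p[2]+.006,.04))
for x,y in((.6175,-.023),(.6205,.0227)): print(hexfit(c,P,(x,y),.027,.03))
# tray rim
h=(P[...,2]>.013)&(P[...,2]<.021)&(P[...,1]>-.13)&(P[...,1]<.13)&(P[...,0]>.42)&(P[...,0]<.69); h=big(h); v,u=np.nonzero(h)
print('rim',rect(ray(c,np.c_[u,v],.017)[:,:2]))
a=np.radians(-3.1); X=np.array([np.cos(a),np.sin(a),0]); o=np.array([.6189,0,0])
todo(o-.048*X+[0,0,.08],86.9)
E
```

```text
[ 0.61953837 -0.00327116  0.21723408] (array([617.6,  -3.1]), np.float32(29.1), np.float32(0.25), 53.3)
(array([617.9, -20.5]), np.float32(26.9), np.float32(0.72), 48.5)
(array([620.5,  20.2]), np.float32(27.2), np.float32(0.67), 48.6)
rim (array([566.4,   5.2]), 197.4, 196.6, 88.0)
TCP [ 0.6195 -0.0033  0.2172] travel [ 48.4   5.7 137.3] twist 2.8
```

{"method": "servo_tool", "body": {
  "plan": [
    {"grip":40,"travel":[25,3,35],"twist":2.8},
    {"grip":40,"travel":[48.4,5.7,75],"twist":2.8},
    {"grip":40,"travel":[48.4,5.7,115],"twist":2.8},
    {"grip":40,"travel":[48.4,5.7,137],"twist":2.8},
    {"grip":40,"travel":[48.4,5.7,137],"twist":2.8}
  ]
}}

```text
t: 10.45
ee_pos: [0.5682, 0.0031, 0.0775]
tool_rot: [-0.004, 0.026, 1.0, -0.0]
ft_force: [-0.6, 0.0, -0.7]
finger_gap: 0.0448
gripper_force: 41.6
```

{"method": "servo_tool", "body": {
  "plan": [
    {"grip":40,"travel":[0,0,0],"twist":0},
    {"grip":40,"travel":[0,0,0],"twist":0},
    {"grip":40,"travel":[0,0,0],"twist":0}
  ]
}}

```text
t: 10.75
ee_pos: [0.5743, 0.0031, 0.0823]
tool_rot: [0.002, 0.026, 1.0, 0.0]
ft_force: [0.9, 0.5, -2.0]
finger_gap: 0.0452
gripper_force: 41.6
```

```bash
python3 - <<'E'
from tray import *
a=np.radians(-3.1); X=np.array([np.cos(a),np.sin(a),0]); o=np.array([.6189,0,0])
todo(o-.048*X+[0,0,.0215],86.9)
E
```

```text
TCP [0.5743 0.0031 0.0823] travel [ 3.5 -0.7 60.8] twist 0.1
```

{"method": "servo_tool", "body": {
  "plan": [
    {"grip":40,"travel":[3,-0.7,15],"twist":0},
    {"grip":40,"travel":[3,-0.7,30],"twist":0},
    {"grip":40,"travel":[3,-0.7,45],"twist":0},
    {"grip":40,"travel":[3,-0.7,50],"twist":0},
    {"grip":40,"travel":[3,-0.7,50],"twist":0}
  ]
}}

```text
t: 11.25
ee_pos: [0.5696, 0.0026, 0.0304]
tool_rot: [-0.0, 0.026, 1.0, 0.0]
ft_force: [-0.3, -0.6, -1.9]
finger_gap: 0.0454
gripper_force: 41.7
```

{"method": "servo_tool", "body": {
  "plan": [
    {"grip":40,"travel":[0,0,0],"twist":0},
    {"grip":40,"travel":[0,0,0],"twist":0}
  ]
}}

```text
t: 11.45
ee_pos: [0.5706, 0.0026, 0.0313]
tool_rot: [0.001, 0.026, 1.0, 0.0]
ft_force: [0.7, -0.5, -1.9]
finger_gap: 0.0455
gripper_force: 41.7
```

```bash
python3 - <<'E'
from tray import *
a=np.radians(-3.1); X=np.array([np.cos(a),np.sin(a),0]); o=np.array([.6189,0,0])
todo(o-.048*X+[0,0,.0212],86.9)
c=cam('wrist'); P=cloud(c); p=pose()[0]; todo(o-.048*X+[0,0,.0212],86.9)
m=(P[...,2]<.012)&(abs(P[...,0]-p[0])<.1)
rep(c)
E
```

```text
TCP [0.5706 0.0026 0.0313] travel [-0.4  0.  10.1] twist 0.1
TCP [0.5704 0.0026 0.0313] travel [-0.5  0.  10.1] twist 0.1
nuts px 4420 268 396 192 370 z 0.0265
 both (array([591.8,   3.4]), 67.0, 74.0, 0.3) [599.    1.9]
```

Down to the floor, then forward into the notch.

{"method": "servo_tool", "body": {
  "plan": [
    {"grip":40,"travel":[0,0,5],"twist":0},
    {"grip":40,"travel":[0,0,9],"twist":0},
    {"grip":40,"travel":[0,0,10],"twist":0},
    {"grip":40,"travel":[0,0,10],"twist":0},
    {"grip":40,"travel":[0,0,10],"twist":0}
  ]
}}

```text
t: 12.0
ee_pos: [0.57, 0.0026, 0.0219]
tool_rot: [0.001, 0.026, 1.0, -0.0]
ft_force: [-3.8, 0.3, 11.1]
finger_gap: 0.0448
gripper_force: 43.3
```

{"method": "servo_tool", "body": {
  "plan": [
    {"grip":40,"travel":[-2,0,0],"twist":0},
    {"grip":40,"travel":[-4,0,0],"twist":0},
    {"grip":40,"travel":[-6,0,0],"twist":0},
    {"grip":40,"travel":[-7,0,0],"twist":0},
    {"grip":40,"travel":[-7,0,0],"twist":0}
  ]
}}

```text
t: 12.5
ee_pos: [0.5739, 0.0024, 0.0219]
tool_rot: [-0.002, 0.026, 1.0, 0.0]
ft_force: [-9.5, 0.4, 17.9]
finger_gap: 0.0455
gripper_force: 44.1
```

{"method": "servo_tool", "body": {
  "plan": [
    {"grip":40,"travel":[0,0,-1],"twist":0},
    {"grip":40,"travel":[-2,0,-1],"twist":0},
    {"grip":40,"travel":[-3,0,-1],"twist":0},
    {"grip":40,"travel":[-4,0,-1],"twist":0},
    {"grip":40,"travel":[-4,0,-1],"twist":0}
  ]
}}

```text
t: 13.0
ee_pos: [0.5793, 0.0021, 0.0219]
tool_rot: [-0.001, 0.026, 1.0, 0.0]
ft_force: [-5.1, 0.8, 11.1]
finger_gap: 0.0453
gripper_force: 43.2
```

{"method": "servo_tool", "body": {
  "plan": [
    {"grip":40,"travel":[0,0,0],"twist":0},
    {"grip":40,"travel":[0,0,0],"twist":0}
  ]
}}

```text
t: 13.2
ee_pos: [0.5793, 0.0021, 0.0219]
tool_rot: [-0.001, 0.026, 1.0, 0.0]
ft_force: [-5.7, 0.8, 9.9]
finger_gap: 0.0452
gripper_force: 43.2
```

```bash
python3 - <<'E'
from tray import *
c=cam('side'); P=cloud(c)
save('9.png',cv2.resize(c[0][185:245,230:330],(800,480),interpolation=cv2.INTER_CUBIC))
E
```

```text
(no output)
```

View pics/9.png

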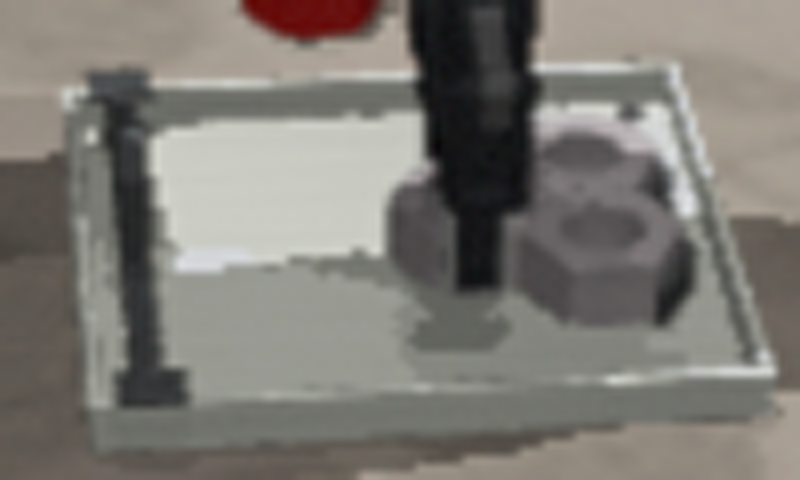

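The held nut is at the near notch between the two tray nuts. I push a little more to feel contact.

{"method": "servo_tool", "body": {
  "plan": [
    {"grip":40,"travel":[-1.5,0,0],"twist":0},
    {"grip":40,"travel":[-3,0,0],"twist":0},
    {"grip":40,"travel":[-3,0,0],"twist":0},
    {"grip":40,"travel":[-3,0,0],"twist":0}
  ]
}}

```text
t: 13.65
ee_pos: [0.5803, 0.0021, 0.0219]
tool_rot: [-0.003, 0.026, 1.0, 0.0]
ft_force: [-9.3, 1.2, 14.4]
finger_gap: 0.0454
gripper_force: 43.7
```

{"method": "servo_tool", "body": {
  "plan": [
    {"grip":62,"travel":[2,0,0],"twist":0},
    {"grip":62,"travel":[2,0,0],"twist":0},
    {"grip":62,"travel":[2,0,0],"twist":0},
    {"grip":62,"travel":[2,0,-30],"twist":0},
    {"grip":62,"travel":[2,0,-70],"twist":0}
  ]
}}

```text
t: 14.15
ee_pos: [0.5798, 0.0019, 0.0896]
tool_rot: [-0.003, 0.026, 1.0, -0.0]
ft_force: [0.7, 0.2, -0.6]
finger_gap: 0.062
gripper_force: 0.0
```

{"method": "servo_tool", "body": {
  "plan": [
    {"grip":85,"travel":[-20,0,-45],"twist":0},
    {"grip":85,"travel":[-40,0,-90],"twist":0},
    {"grip":85,"travel":[-40,0,-120],"twist":0},
    {"grip":85,"travel":[-40,0,-120],"twist":0},
    {"grip":85,"travel":[-40,0,-120],"twist":0}
  ]
}}

```text
t: 14.65
ee_pos: [0.6223, -0.0002, 0.2117]
tool_rot: [0.001, 0.026, 1.0, 0.0]
ft_force: [-0.9, 0.1, -1.2]
finger_gap: 0.0848
gripper_force: 0.0
```

```bash
cat >> tray.py <<'E'
def bores(c,show=True):
    from scipy.ndimage import binary_fill_holes,label
    P=cloud(c); m=(P[...,2]>.023)&(P[...,2]<.031)&(P[...,0]>.48)&(P[...,0]<.68)&(P[...,1]>-.09)&(P[...,1]<.09)
    f=binary_fill_holes(m); h=f&~m; l,n=label(h); r=[]
    for i in range(1,n+1):
        vv,uu=np.nonzero(l==i)
        # bore: top circle -> hull mean on top plane
        if len(vv)>60: q=ray(c,np.c_[uu,vv],.027)[:,:2].astype(np.float32)*1000; (cc,rad)=cv2.minEnclosingCircle(q); r.append((np.round(q.mean(0),1),round(rad,1)))
    for a in r: print(' bore',a)
    for i,a in enumerate(r):
        for b in r[i+1:]: d=b[0]-a[0]; print('  dist %.1f ang %.1f'%(np.hypot(*d),np.degrees(np.arctan2(d[1],d[0]))))
    v,u=np.nonzero(f); print(' hull',rect(ray(c,np.c_[u,v],.027)[:,:2]))
    return P,m
E
python3 - <<'E'
from tray import *
print(pose()[0]); c=cam('wrist'); np.savez('w5',*c); P,m=bores(c)
for x,y in((.6189,-.023),(.6189,.023),(.579,.002)): print(hexfit(c,P,(x,y),.027,.024))
E
```

```text
[ 6.22257429e-01 -1.64718914e-04  2.11681644e-01]
 bore (array([579.9,   2.4], dtype=float32), 13.1)
 bore (array([617.8, -22.9], dtype=float32), 13.0)
 bore (array([620.7,  22.9], dtype=float32), 13.0)
  dist 45.6 ang -33.7
  dist 45.7 ang 26.7
  dist 45.9 ang 86.4
 hull (array([600.,   1.]), 92.0, 91.0, 87.0)
(array([618.4, -22.8]), np.float32(26.8), np.float32(0.18), 44.8)
(array([619.3,  22.7]), np.float32(26.6), np.float32(0.22), 44.6)
(array([579.5,   2.2]), np.float32(25.3), np.float32(0.25), 44.4)
```

Three nuts are packed (centre distances 45.6–45.9 mm, angles as wanted). Next is the flat nut.

{"method": "servo_tool", "body": {
  "plan": [
    {"grip":85,"travel":[0,48,0],"twist":0},
    {"grip":85,"travel":[0,96,0],"twist":0},
    {"grip":85,"travel":[5,144,0],"twist":0},
    {"grip":85,"travel":[10,192,0],"twist":0},
    {"grip":85,"travel":[15,240,0],"twist":0}
  ]
}}

```text
t: 15.2
ee_pos: [0.6176, 0.2416, 0.2087]
tool_rot: [-0.002, 0.026, 1.0, -0.001]
ft_force: [0.4, 0.9, -0.5]
finger_gap: 0.0851
gripper_force: 0.0
```

{"method": "servo_tool", "body": {
  "plan": [
    {"grip":85,"travel":[0,5,0],"twist":0},
    {"grip":85,"travel":[0,5,0],"twist":0},
    {"grip":85,"travel":[0,5,0],"twist":0}
  ]
}}

```text
t: 15.5
ee_pos: [0.6187, 0.2441, 0.2097]
tool_rot: [-0.001, 0.027, 1.0, -0.001]
ft_force: [-0.3, -0.7, -0.5]
finger_gap: 0.0845
gripper_force: 0.0
```

```bash
python3 - <<'E'
from tray import *
c=cam('wrist'); P=cloud(c); r=hexfit(c,P,(.55,.265),.024,.04); print(r)
print(bot.sense()['joint_pos'][[0,5]])
for k in(0,60,120): print(r[1]+k); todo([r[0][0]/1000,r[0][1]/1000,.06],r[1]+k)
for nm,xy in(('red',(.557,.17)),('spool',(.657,.218))):
    m=(np.hypot(P[...,0]-xy[0],P[...,1]-xy[1])<.045)&(P[...,2]>.018); print(nm,np.median(P[m],0) if m.any() else None)
E
```

```text
(array([550.8, 267. ]), np.float32(45.2), np.float32(0.96), 45.6)
[0.37526323 0.42930311]
45.2
TCP [0.619  0.2436 0.2102] travel [ 69.   19.9 150.3] twist 41.7
105.2
TCP [0.619  0.2436 0.2102] travel [ 69.   19.9 150.3] twist -18.3
165.2
TCP [0.619  0.2436 0.2102] travel [ 69.   19.9 150.3] twist -78.3
red [0.55727335 0.17546789 0.02351148]
spool [0.64203054 0.21888937 0.06048004]
```

{"method": "servo_tool", "body": {
  "plan": [
    {"grip":85,"travel":[23,7,25],"twist":8.5},
    {"grip":85,"travel":[46,14,50],"twist":17},
    {"grip":85,"travel":[69,19.9,80],"twist":25.5},
    {"grip":85,"travel":[69,19.9,110],"twist":34},
    {"grip":85,"travel":[69,19.9,140],"twist":41.7}
  ]
}}

```text
t: 16.05
ee_pos: [0.551, 0.2669, 0.0706]
tool_rot: [0.0, 0.384, 0.923, -0.0]
ft_force: [0.6, 0.0, -0.4]
finger_gap: 0.0851
gripper_force: 0.0
```

{"method": "servo_tool", "body": {
  "plan": [
    {"grip":85,"travel":[0,0,10],"twist":0},
    {"grip":85,"travel":[0,0,10],"twist":0},
    {"grip":85,"travel":[0,0,10],"twist":0},
    {"grip":85,"travel":[0,0,10],"twist":0}
  ]
}}

```text
t: 16.45
ee_pos: [0.5532, 0.269, 0.0631]
tool_rot: [0.001, 0.38, 0.925, 0.001]
ft_force: [0.7, -0.2, 0.9]
finger_gap: 0.0852
gripper_force: 0.0
```

```bash
python3 - <<'E'
from tray import *
todo([.5508,.267,.018],45.2)
E
```

```text
TCP [0.5532 0.269  0.0631] travel [ 0.3 -3.3 45.1] twist 0.1
```

{"method": "servo_tool", "body": {
  "plan": [
    {"grip":85,"travel":[0,-1.5,25],"twist":0},
    {"grip":85,"travel":[0,-1.5,42.5],"twist":0},
    {"grip":85,"travel":[0,-1.5,42.5],"twist":0},
    {"grip":60,"travel":[0,-1.5,42.5],"twist":0},
    {"grip":40,"travel":[0,-1.5,42.5],"twist":0}
  ]
}}

```text
t: 16.95
ee_pos: [0.5518, 0.2684, 0.0204]
tool_rot: [0.001, 0.38, 0.925, 0.001]
ft_force: [-0.2, 0.2, -0.4]
finger_gap: 0.0588
gripper_force: 0.0
```

{"method": "servo_tool", "body": {
  "plan": [
    {"grip":40,"travel":[0,0,0],"twist":0},
    {"grip":40,"travel":[0,0,0],"twist":0},
    {"grip":40,"travel":[0,0,0],"twist":0}
  ]
}}

```text
t: 17.25
ee_pos: [0.5517, 0.2683, 0.0205]
tool_rot: [0.001, 0.38, 0.925, 0.001]
ft_force: [-0.8, -0.0, 6.5]
finger_gap: 0.0451
gripper_force: 42.6
```

{"method": "servo_tool", "body": {
  "plan": [
    {"grip":40,"travel":[0,0,-25],"twist":0},
    {"grip":40,"travel":[0,0,-60],"twist":3},
    {"grip":40,"travel":[0,0,-90],"twist":10},
    {"grip":40,"travel":[0,0,-90],"twist":18.6},
    {"grip":40,"travel":[0,0,-90],"twist":18.6}
  ]
}}

```text
t: 17.75
ee_pos: [0.5511, 0.2681, 0.1101]
tool_rot: [0.001, 0.525, 0.851, 0.001]
ft_force: [-0.4, 0.3, -2.9]
finger_gap: 0.0451
gripper_force: 41.8
```

```bash
python3 - <<'E'
from tray import *
todo([.5798,.0536,.08],26.6)
E
```

```text
TCP [0.5511 0.2681 0.1101] travel [-204.5  -70.8   29.9] twist 0.1
```

{"method": "servo_tool", "body": {
  "plan": [
    {"grip":40,"travel":[-45,-16,0],"twist":0},
    {"grip":40,"travel":[-90,-32,0],"twist":0},
    {"grip":40,"travel":[-135,-48,0],"twist":0},
    {"grip":40,"travel":[-175,-62,10],"twist":0},
    {"grip":40,"travel":[-204.5,-70.8,30],"twist":0}
  ]
}}

```text
t: 18.25
ee_pos: [0.5795, 0.0506, 0.0789]
tool_rot: [0.001, 0.524, 0.852, 0.0]
ft_force: [0.4, 0.5, -2.0]
finger_gap: 0.0451
gripper_force: 41.9
```

{"method": "servo_tool", "body": {
  "plan": [
    {"grip":40,"travel":[0,0,15],"twist":0},
    {"grip":40,"travel":[0,0,25],"twist":0},
    {"grip":40,"travel":[0,0,25],"twist":0},
    {"grip":40,"travel":[0,0,25],"twist":0},
    {"grip":40,"travel":[0,0,25],"twist":0}
  ]
}}

```text
t: 18.75
ee_pos: [0.5796, 0.0541, 0.0545]
tool_rot: [0.0, 0.524, 0.852, 0.0]
ft_force: [-0.2, -0.4, -1.5]
finger_gap: 0.0452
gripper_force: 41.7
```

```bash
python3 - <<'E'
from tray import *
todo([.5798,.0536,.0235],26.6)
E
```

```text
TCP [0.5796 0.0541 0.0545] travel [-0.5 -0.1 31. ] twist 0.2
```

{"method": "servo_tool", "body": {
  "plan": [
    {"grip":40,"travel":[0,0,10],"twist":0},
    {"grip":40,"travel":[0,0,20],"twist":0},
    {"grip":40,"travel":[0,0,27],"twist":0},
    {"grip":40,"travel":[0,0,30.5],"twist":0},
    {"grip":40,"travel":[0,0,30.5],"twist":0}
  ]
}}

```text
t: 19.25
ee_pos: [0.5783, 0.0533, 0.0235]
tool_rot: [-0.001, 0.525, 0.851, -0.0]
ft_force: [-3.0, 0.4, 3.9]
finger_gap: 0.0453
gripper_force: 42.6
```

{"method": "servo_tool", "body": {
  "plan": [
    {"grip":40,"travel":[0,0,0],"twist":0},
    {"grip":40,"travel":[0,0,0],"twist":0}
  ]
}}

```text
t: 19.45
ee_pos: [0.5784, 0.0533, 0.0235]
tool_rot: [-0.001, 0.525, 0.851, -0.0]
ft_force: [-3.3, 0.4, 5.4]
finger_gap: 0.045
gripper_force: 42.7
```

{"method": "servo_tool", "body": {
  "plan": [
    {"grip":40,"travel":[-2,0,-0.5],"twist":0},
    {"grip":40,"travel":[-4,0,-0.5],"twist":0},
    {"grip":40,"travel":[-6,0,-0.5],"twist":0},
    {"grip":40,"travel":[-7,0,-0.5],"twist":0},
    {"grip":40,"travel":[-7,0,-0.5],"twist":0}
  ]
}}

```text
t: 19.95
ee_pos: [0.5818, 0.0484, 0.0236]
tool_rot: [-0.001, 0.524, 0.851, 0.001]
ft_force: [-2.0, 5.2, -0.0]
finger_gap: 0.045
gripper_force: 42.0
```

```bash
python3 - <<'E'
from tray import *
todo([.5825,.0482,.0235],26.6)
E
```

```text
TCP [0.5818 0.0484 0.0236] travel [-0.5  0.5  0.1] twist 0.1
```

{"method": "servo_tool", "body": {
  "plan": [
    {"grip":40,"travel":[-1,0,0],"twist":0},
    {"grip":40,"travel":[-2,0,0],"twist":0},
    {"grip":40,"travel":[-2,0,0],"twist":0}
  ]
}}

```text
t: 20.25
ee_pos: [0.5821, 0.0474, 0.0236]
tool_rot: [-0.002, 0.524, 0.852, 0.002]
ft_force: [-2.8, 7.1, 0.7]
finger_gap: 0.0449
gripper_force: 42.2
```

{"method": "servo_tool", "body": {
  "plan": [
    {"grip":60,"travel":[2,0,0],"twist":0},
    {"grip":60,"travel":[2,0,0],"twist":0},
    {"grip":60,"travel":[2,0,0],"twist":0},
    {"grip":60,"travel":[2,0,-30],"twist":0},
    {"grip":60,"travel":[2,0,-70],"twist":0}
  ]
}}

```text
t: 20.75
ee_pos: [0.5803, 0.0464, 0.0924]
tool_rot: [-0.002, 0.525, 0.851, -0.002]
ft_force: [0.3, 0.1, -0.2]
finger_gap: 0.0599
gripper_force: 0.0
```

```bash
python3 - <<'E'
from tray import *
todo([.62,.0,.21],86.9)
E
```

```text
TCP [0.5803 0.0464 0.0924] travel [ -59.1   14.  -117.8] twist -60.2
```

{"method": "servo_tool", "body": {
  "plan": [
    {"grip":60,"travel":[0,3,-40],"twist":-8.5},
    {"grip":60,"travel":[-20,6,-80],"twist":-17},
    {"grip":60,"travel":[-40,10,-118],"twist":-25.5},
    {"grip":60,"travel":[-59,14,-118],"twist":-34},
    {"grip":60,"travel":[-59,14,-118],"twist":-42.5}
  ]
}}

```text
t: 21.25
ee_pos: [0.6242, -0.0018, 0.214]
tool_rot: [0.003, 0.179, 0.984, -0.0]
ft_force: [-0.4, -0.5, 0.0]
finger_gap: 0.0602
gripper_force: 0.0
```

{"method": "servo_tool", "body": {
  "plan": [
    {"grip":60,"travel":[0,0,0],"twist":-8.5},
    {"grip":60,"travel":[0,0,0],"twist":-17.7},
    {"grip":60,"travel":[0,0,0],"twist":-17.7},
    {"grip":60,"travel":[0,0,0],"twist":-17.7},
    {"grip":60,"travel":[0,0,0],"twist":-17.7}
  ]
}}

```text
t: 21.75
ee_pos: [0.6213, 0.0004, 0.2118]
tool_rot: [0.0, 0.028, 1.0, -0.0]
ft_force: [-0.3, 0.9, 0.4]
finger_gap: 0.0597
gripper_force: 0.0
```

```bash
python3 - <<'E'
from tray import *
print(pose()[0]); c=cam('wrist'); np.savez('w6',*c); P,m=bores(c)
print(hexfit(c,P,(.5825,.0482),.027,.025))
t=(P[...,2]>.03)&(P[...,2]<.056)&(P[...,0]<.54)&(P[...,0]>.42)&(abs(P[...,1])<.06); print(t.sum()); 
if t.sum(): print(np.percentile(P[t],[2,50,98],axis=0).round(4))
save('10.png',c[0])
E
```

```text
[6.21265330e-01 4.07706897e-04 2.11760784e-01]
 bore (array([578.5,   0.7], dtype=float32), 13.0)
 bore (array([581.1,  46.5], dtype=float32), 13.0)
 bore (array([617.3, -23.4], dtype=float32), 13.1)
 bore (array([620.6,  23. ], dtype=float32), 13.2)
  dist 45.9 ang 86.8
  dist 45.7 ang -31.8
  dist 47.6 ang 27.9
  dist 78.7 ang -62.6
  dist 46.0 ang -30.7
  dist 46.5 ang 85.9
 hull (array([599.4,  11.7]), 113.3, 92.5, 85.5)
(array([581.9,  46.8]), np.float32(26.0), np.float32(0.37), 45.4)
46
[[ 0.4762 -0.0083  0.0301]
 [ 0.4771  0.0088  0.031 ]
 [ 0.4782  0.0259  0.0329]]
```

View pics/10.png

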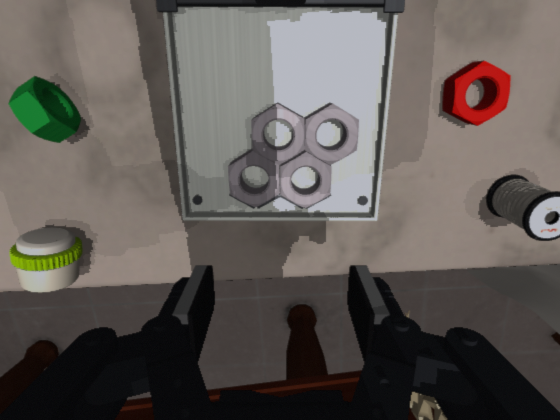

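All four nuts sit together as a block at (253,178), (303,181), (277,131) and (330,133), and the fence is still open at the top. I take a second measurement on the way to the fence.

{"method": "servo_tool", "body": {
  "plan": [
    {"grip":85,"travel":[40,0,-10],"twist":0},
    {"grip":85,"travel":[50,0,-40],"twist":0},
    {"grip":85,"travel":[50,0,-40],"twist":0},
    {"grip":85,"travel":[50,0,-40],"twist":0},
    {"grip":85,"travel":[50,0,-40],"twist":0}
  ]
}}

```text
t: 22.3
ee_pos: [0.5717, 0.0033, 0.2515]
tool_rot: [0.0, 0.027, 1.0, -0.0]
ft_force: [0.6, -0.3, -0.4]
finger_gap: 0.0847
gripper_force: 0.0
```

```bash
python3 - <<'E'
from tray import *
c=cam('wrist'); bores(c); c=cam('wrist'); bores(c); c=cam('scene'); bores(c)
todo([.425,.0118,.15],86.6)
E
```

```text
bore (array([578.2,   0.7], dtype=float32), 12.9)
 bore (array([580.7,  46.7], dtype=float32), 12.9)
 bore (array([617. , -23.3], dtype=float32), 13.0)
 bore (array([620.4,  22.9], dtype=float32), 12.7)
  dist 46.1 ang 86.9
  dist 45.6 ang -31.7
  dist 47.7 ang 27.7
  dist 78.9 ang -62.6
  dist 46.3 ang -30.9
  dist 46.3 ang 85.8
 hull (array([599.4,  11.9]), 93.0, 114.4, 58.0)
 bore (array([578.2,   0.6], dtype=float32), 12.9)
 bore (array([580.7,  46.6], dtype=float32), 12.9)
 bore (array([617. , -23.4], dtype=float32), 13.2)
 bore (array([620.4,  22.9], dtype=float32), 12.9)
  dist 46.1 ang 86.9
  dist 45.6 ang -31.7
  dist 47.7 ang 27.9
  dist 78.9 ang -62.6
  dist 46.2 ang -30.8
  dist 46.4 ang 85.8
 hull (array([598.7,  11.6]), 113.6, 92.9, 85.4)
 hull (array([596.8,  15.7]), 91.8, 119.9, 58.7)
TCP [0.5715 0.0033 0.251 ] travel [146.6   0.6 101.1] twist 0.3
```

All distances are within limits (max 47.7 mm). Now the fence.

{"method": "servo_tool", "body": {
  "plan": [
    {"grip":40,"travel":[45,0,0],"twist":0},
    {"grip":0,"travel":[90,0,10],"twist":0},
    {"grip":0,"travel":[130,0,40],"twist":0},
    {"grip":0,"travel":[147,0.5,80],"twist":0},
    {"grip":0,"travel":[147,0.5,101],"twist":0}
  ]
}}

```text
t: 22.95
ee_pos: [0.419, 0.0118, 0.1479]
tool_rot: [-0.003, 0.027, 1.0, -0.0]
ft_force: [0.2, -0.1, -0.3]
finger_gap: 0.0119
gripper_force: 0.0
```

{"method": "servo_tool", "body": {
  "plan": [
    {"grip":0,"travel":[0,0,40],"twist":0},
    {"grip":0,"travel":[0,0,80],"twist":0},
    {"grip":0,"travel":[0,0,100],"twist":0},
    {"grip":0,"travel":[0,0,100],"twist":0},
    {"grip":0,"travel":[0,0,100],"twist":0}
  ]
}}

```text
t: 23.45
ee_pos: [0.4246, 0.0117, 0.0507]
tool_rot: [-0.001, 0.027, 1.0, -0.0]
ft_force: [-0.4, 0.1, 1.0]
finger_gap: 0.0001
gripper_force: 0.0
```

{"method": "servo_tool", "body": {
  "plan": [
    {"grip":0,"travel":[-12,0,0],"twist":0},
    {"grip":0,"travel":[-24,0,0],"twist":0},
    {"grip":0,"travel":[-36,0,0],"twist":0},
    {"grip":0,"travel":[-48,0,0],"twist":0},
    {"grip":0,"travel":[-60,0,0],"twist":0}
  ]
}}

```text
t: 23.95
ee_pos: [0.4853, 0.0084, 0.051]
tool_rot: [-0.0, 0.027, 1.0, -0.0]
ft_force: [-1.9, 0.1, 1.3]
finger_gap: 0.0001
gripper_force: 1.2
```

{"method": "servo_tool", "body": {
  "plan": [
    {"grip":0,"travel":[-10,0,0],"twist":0},
    {"grip":0,"travel":[-20,0,0],"twist":0},
    {"grip":0,"travel":[-28,0,0],"twist":0},
    {"grip":0,"travel":[-34,0,0],"twist":0},
    {"grip":0,"travel":[-38,0,0],"twist":0}
  ]
}}

```text
t: 24.45
ee_pos: [0.5228, 0.0062, 0.0506]
tool_rot: [-0.0, 0.027, 1.0, -0.0]
ft_force: [-3.1, -1.4, 1.7]
finger_gap: -0.0
gripper_force: 1.1
```

{"method": "servo_tool", "body": {
  "plan": [
    {"grip":0,"travel":[-2,0,0],"twist":0},
    {"grip":0,"travel":[-4,0,0],"twist":0},
    {"grip":0,"travel":[-4,0,0],"twist":0}
  ]
}}

```text
t: 24.75
ee_pos: [0.5265, 0.0062, 0.0508]
tool_rot: [0.0, 0.027, 1.0, 0.0]
ft_force: [-0.9, -0.9, -1.0]
finger_gap: 0.0001
gripper_force: 0.6
```

{"method": "servo_tool", "body": {
  "plan": [
    {"grip":0,"travel":[-2,0,0],"twist":0},
    {"grip":0,"travel":[-3,0,0],"twist":0},
    {"grip":0,"travel":[-3,0,0],"twist":0}
  ]
}}

```text
t: 25.05
ee_pos: [0.5295, 0.0061, 0.0508]
tool_rot: [0.0, 0.027, 1.0, 0.0]
ft_force: [-1.2, -0.8, -1.0]
finger_gap: 0.0001
gripper_force: 0.8
```

{"method": "servo_tool", "body": {
  "plan": [
    {"grip":0,"travel":[-1,0,0],"twist":0},
    {"grip":0,"travel":[-2,0,0],"twist":0},
    {"grip":0,"travel":[-2,0,0],"twist":0}
  ]
}}

```text
t: 25.35
ee_pos: [0.5315, 0.0059, 0.0508]
tool_rot: [0.0, 0.027, 1.0, 0.0]
ft_force: [-0.6, -1.1, -1.2]
finger_gap: 0.0001
gripper_force: 0.8
```

```bash
python3 - <<'E'
from tray import *
c=cam('side'); P=cloud(c)
m=(P[...,2]>.006)&(P[...,2]<.021)&(P[...,0]>.48)&(P[...,0]<.58)&(P[...,1]>-.085)&(P[...,1]<-.03); 
d=m&(c[0].max(-1)<90); print('fence bar',d.sum(),np.percentile(P[d],[5,50,95],axis=0).round(4))
m=(P[...,2]>.028)&(P[...,2]<.05)&(abs(P[...,1])<.03)&(P[...,0]>.48)&(P[...,0]<.58); print('tab',np.percentile(P[m],[2,50,98],axis=0).round(4))
E
```

```text
fence bar 52 [[ 0.5372 -0.0823  0.0125]
 [ 0.5445 -0.0583  0.0177]
 [ 0.55   -0.0337  0.0205]]
tab [[ 0.5229 -0.0194  0.0289]
 [ 0.5442 -0.0071  0.0414]
 [ 0.5677  0.0125  0.0498]]
```

{"method": "servo_tool", "body": {
  "plan": [
    {"grip":0,"travel":[-1,0,0],"twist":0},
    {"grip":0,"travel":[-2,0,0],"twist":0},
    {"grip":0,"travel":[-2,0,0],"twist":0}
  ]
}}

```text
t: 25.7
ee_pos: [0.5328, 0.0059, 0.0508]
tool_rot: [-0.001, 0.027, 1.0, 0.0]
ft_force: [-3.8, 0.2, 1.7]
finger_gap: 0.0002
gripper_force: 1.9
```

{"method": "servo_tool", "body": {
  "plan": [
    {"grip":0,"travel":[-1,0,0],"twist":0},
    {"grip":0,"travel":[-2,0,0],"twist":0},
    {"grip":0,"travel":[-2,0,0],"twist":0}
  ]
}}

```text
t: 26.0
ee_pos: [0.5332, 0.0059, 0.0507]
tool_rot: [-0.002, 0.027, 1.0, 0.0]
ft_force: [-8.0, -0.2, 4.5]
finger_gap: 0.0001
gripper_force: 3.7
```

{"method": "servo_tool", "body": {
  "plan": [
    {"grip":0,"travel":[-1,0,0],"twist":0},
    {"grip":0,"travel":[-1.5,0,0],"twist":0},
    {"grip":0,"travel":[-1.5,0,0],"twist":0}
  ]
}}

```text
t: 26.3
ee_pos: [0.5333, 0.0058, 0.0505]
tool_rot: [-0.003, 0.027, 1.0, 0.0]
ft_force: [-9.5, 0.0, 7.1]
finger_gap: 0.0001
gripper_force: 4.8
```

Contact is firm. I back off, lift and verify.

{"method": "servo_tool", "body": {
  "plan": [
    {"grip":0,"travel":[10,0,0],"twist":0},
    {"grip":0,"travel":[35,0,0],"twist":0},
    {"grip":0,"travel":[40,0,-40],"twist":0},
    {"grip":0,"travel":[40,0,-90],"twist":0},
    {"grip":0,"travel":[40,0,-140],"twist":0}
  ]
}}

```text
t: 26.8
ee_pos: [0.4974, 0.008, 0.1925]
tool_rot: [0.001, 0.027, 1.0, 0.0]
ft_force: [1.0, -0.0, 0.1]
finger_gap: 0.0001
gripper_force: 0.0
```

{"method": "servo_tool", "body": {
  "plan": [
    {"grip":85,"travel":[-45,0,-20],"twist":0},
    {"grip":85,"travel":[-90,0,-40],"twist":0},
    {"grip":85,"travel":[-115,0,-40],"twist":0},
    {"grip":85,"travel":[-115,0,-40],"twist":0},
    {"grip":85,"travel":[-115,0,-40],"twist":0}
  ]
}}

```text
t: 27.3
ee_pos: [0.6125, 0.0016, 0.2306]
tool_rot: [0.0, 0.027, 1.0, 0.0]
ft_force: [-0.6, -0.5, -0.8]
finger_gap: 0.0722
gripper_force: 0.0
```

```bash
python3 - <<'E'
from tray import *
c=cam('wrist'); P,m=bores(c)
f=(P[...,2]>.030)&(P[...,2]<.056)&(P[...,0]<.6)&(P[...,0]>.45)&(abs(P[...,1])<.06); print('tab',f.sum(),np.percentile(P[f],[2,50,98],axis=0).round(4))
E
```

```text
bore (array([578.7,   0.8], dtype=float32), 13.1)
 bore (array([581.5,  46.5], dtype=float32), 13.0)
 bore (array([617.5, -23.3], dtype=float32), 13.0)
 bore (array([620.6,  23. ], dtype=float32), 12.9)
  dist 45.8 ang 86.5
  dist 45.7 ang -31.8
  dist 47.4 ang 27.9
  dist 78.5 ang -62.7
  dist 45.6 ang -31.0
  dist 46.4 ang 86.2
 hull (array([ 5.941e+02, -4.000e-01]), 172.1, 102.3, 86.9)
tab 610 [[ 0.5425 -0.0144  0.043 ]
 [ 0.5476  0.0042  0.0504]
 [ 0.553   0.0232  0.0519]]
```

```bash
python3 -c "
from station import bot
print(bot.finish_job())"
```

```text
the job is handed in; nothing more can be done
None
```

I handed the job in at about 27 s. All four nuts lie flat and packed in the tray, with neighbouring centres at most 47.4 mm apart against the 48.5 mm limit. The fence is pushed up against them at roughly 0.080 m, and the arm came near neither the spool nor the jar. The hand-in gave no verdict.

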